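# Lay out the ointment-compounding tray

## Task

Lay out the steel tray for making up an ointment: the pestle in its pair of V cradles with the heavy head in the wide V, the narrow spatula across its two U brackets, the low ointment jar upright inside the small ring and the open steel pot upright inside the large ring. Carry the pestle level and set every piece down in its holder, never letting it fall. The tall jar and the broad scraper are not needed: leave them where they are.

Things in the scene. Friction and masses are not known exactly. Their poses are not given: they have to be found in the camera images.
- pestle_mid (a point): White porcelain pestle lying on the table, 142 mm long, 170 g. This point: its balance point, on its axis, 16 mm above the table. +x runs along it to the heavy round head (36 mm diameter, 26 to 49 mm along +x; ends at 60 mm); the tail (24 mm knob) ends at -81 mm. Round handle at the balance point, 20 mm diameter (17 to 20 from -57 to +16 mm). x is level both on the table and in its rest.
- spatula_mid (a point): Narrow steel spatula with black handle, lying flat, 161 mm long, 45 g. This point: on the handle near the balance point, 6 mm above its underside. +x points to the blade tip; the handle (16 mm wide, 12 mm high) runs from -62 to +18 mm, the blade (18 mm wide, 2 mm thick, flush with the handle's underside, rounded tip) from +18 to +99 mm.
- jar_mid (a point): Low ointment jar, white with a grey screw lid, closed, 44 mm diameter, 40 mm high, standing upright, 50 g. This point is at its centre, 20 mm above its underside; z is its axis.
- pot_mid (a point): Open stainless steel medicine pot (small cup without handle), 60 mm diameter at the rim, narrower at the foot, wall 3 mm, 38 mm high, standing upright, 70 g. This point is on its axis, 19 mm above its underside; z is its axis.
- tall_jar_mid (a point): Look-alike to leave alone: tall jar, white with a grey screw lid, 52 mm diameter, 62 mm high. This point is at its centre, 31 mm above its underside.
- scraper_mid (a point): Look-alike to leave alone: scraper with the same black handle (16 mm wide, 12 mm high, from -62 to +18 mm along x) but a short broad steel blade, 46 mm wide, ending at +88 mm. This point is on the handle, 6 mm above the table.
- pestle_rest: Grey pestle holder fixed in the steel tray (250 x 210 mm, rim 12 mm above the table): two 45 degree V cradles, 8 mm thick along x. The wide V (60 mm overall) at x = +39 mm takes the head, the narrow V (44 mm) at x = -57 mm the handle; tops 32 mm above the origin. Origin on the tray floor, 3 mm above the table. Seated pestle: +x along this +x, balance point 29 mm straight above the origin.
- spatula_rest: Grey spatula holder fixed in the tray: two equal U brackets, 8 mm thick along x, at x = -52 and +52 mm; each has a floor 16 mm above the origin between cheeks 36 mm apart that reach 28 mm above it. Origin on the tray floor (3 mm above the table), midway between the brackets. Seated spatula: along x, either way round, its handle point 22 mm straight above the origin.
- small_ring: Small grey ring fixed on the tray floor, 62 mm inside diameter, 70 mm outside, 8 mm high, for the low jar. The origin is its centre on the tray floor, 3 mm above the table. The jar stands on the tray floor inside it.
- large_ring: Large grey ring fixed on the tray floor, 78 mm inside diameter, 86 mm outside, 8 mm high, for the steel pot. The origin is its centre on the tray floor, 3 mm above the table. The pot stands on the tray floor inside it.

How it is judged (in metres and radians):
At the end, for the whole second after the job is handed in: Pestle level in both V cradles, head in the wide V, within 15 mm of its mark; spatula level in both U brackets, within 25 mm; low jar upright inside the small ring, steel pot upright inside the large ring, both on the tray floor; all released, at rest; tall jar and scraper within 20 mm of start (horizontal distance between pestle_mid and pestle_rest below 0.015 m and z of pestle_mid in the frame of pestle_rest between 0.024 and 0.034 m and angle between pestle_mid's own x axis and vertical between 1.45 and 1.69 rad and angle between the x axis of pestle_mid and the x axis of pestle_rest, either way round below 0.15 rad and horizontal distance between spatula_mid and spatula_rest below 0.025 m and z of spatula_mid in the frame of spatula_rest between 0.018 and 0.026 m and angle between the x axis of spatula_mid and the x axis of spatula_rest, either way round below 0.22 rad and angle between spatula_mid's own x axis and vertical between 1.49 and 1.65 rad and horizontal distance between jar_mid and small_ring below 0.0115 m and z of jar_mid in the frame of small_ring below 0.023 m and angle between each of jar_mid, pot_mid's own z axis and vertical below 0.08 rad and horizontal distance between pot_mid and large_ring below 0.0165 m and z of pot_mid in the frame of large_ring below 0.022 m and distance of each of tall_jar_mid, scraper_mid from where it was at the start of the episode below 0.02 m and linear speed of each of pestle, spatula, jar, pot below 0.01 m/s); the robot touches nothing.
It fails at once if the pestle tips more than 20 degrees from level while it is carried (height (world z) of pestle_mid above 0.06 m and (angle between pestle_mid's own x axis and vertical below 1.22 rad or angle between pestle_mid's own x axis and vertical above 1.92 rad)).
It fails at once if a piece is let fall from well above its holder ((height (world z) of pestle_mid above 0.07 m and contact force between the fingers and pestle below 0.05 N) or (height (world z) of spatula_mid above 0.07 m and contact force between the fingers and spatula below 0.05 N) or (height (world z) of jar_mid above 0.06 m and contact force between the fingers and jar below 0.05 N) or (height (world z) of pot_mid above 0.06 m and contact force between the fingers and pot below 0.05 N)).
It fails at once if the tall jar or the scraper is moved (distance of any of tall_jar_mid, scraper_mid from where it was at the start of the episode above 0.03 m).
It also fails if it takes over 106 s, if anything falls off the work surface, if the arm or the gripper's body presses on something with over 40 N, if the wrist force passes 120 N, or if a joint passes its speed limit or range.

## Robot

A 6-joint arm with a two-finger parallel gripper is mounted at the origin on the work surface. World frame = base frame: x ahead of the robot, y to its left, z up, the work surface at z = 0. Lengths are in m, angles in degrees, forces in N, time in s.
With the tool pointing down it reaches from about 0.4 to 0.825 m from the base axis. Payload 7 kg.
Tool frame: the origin (TCP) lies midway between the tips of the shut fingers; the grasp point (between the pads) lies 19 mm behind it (ctrl.hold_point_z is the distance from the TCP to the grasp point, in m); z points along the fingers, y is the line along which they close (so a half turn about z gives the same grasp; the last joint's range is limited). The gripper opens to 88 mm and grips with 3 to 60 N. Pads are 19 mm wide; open, the fingers measure 130 mm over their backs; the gripper's body (78 mm by 193 mm) begins 47 mm behind the grasp point.
Start: joints at [16.507, 20.546, 0.682, 0, -70.136, -16.507], TCP at [0.675, -0, 0.227] pointing down, gripper open.
Joint ranges: [-176.03, 176.03], [-82.01, 121.73], [-58.28, 71.71], [-173.87, 95.51], [-174.79, -0.11], [-173.66, 173.66]. Speed limits (degrees/s): [136.94, 136.94, 172.46, 180, 180, 180].

## Interface

Orientations are given as [roll, pitch, yaw] about the fixed x, y, z axes, in that order (R = Rz(yaw) Ry(pitch) Rx(roll)).
In Python, from plant import ctrl gives the robot as it stands.
- The arm moves only by the tool apply_moves, never from a script. Its argument "deltas" is a list of rows, each an object with "fingers": the finger opening in mm, from 0 to 87.6; "delta_pos": the shift along the tool's x, y, z in mm, a list of three; "angular": the turn, a rotation vector about the tool's x, y, z in degrees, a list of three. A call has 1 to 10 rows; each row is the pose to reach, as a shift and turn from the pose commanded when the call began, along the tool's axes at that moment; what a row does not reach only later rows make up. A row lasts 1/10 s, in which the tool goes at most 50 mm and 8.59 degrees, less where a joint would pass 70% of its speed; a pose out of reach is approached as far as the arm can. A call with a gripper value outside its range is refused whole. The fingers move at their own pace and stop on an object; the grip force is fixed at half the most. Time passes only in rows, so rows that repeat a pose let the fingers close. It gives the time, the measured TCP pose, the force, the opening and the grip force at its end, in the units of the state.
- ctrl.get_obs(): the state, without advancing time (a new reading comes with each control period).
- ctrl.snapshot(name): name is "scene" or "side" or "wrist"; returns the picture (420x560x3 uint8, red, green, blue); there is no depth.
- ctrl.camera_params(name): a dict with "fx", "fy", "cx", "cy" (pixels), "dist_coeffs" ([k1, k2, p1, p2, k3] as OpenCV has them; the pictures are not rectified), "cam_to_world" (4x4, takes a point from camera to world coordinates); the wrist camera has in their place "mount" (4x4, takes a point from camera to tool coordinates, whose origin is the TCP and whose axes are the flange's). Camera axes: x right, y up, looking along -z (the intrinsics and any distortion apply to the point x, -y, -z); pixel columns grow to the right and rows downward; lengths in m; the calibration is good to about 2 mm. A picture is of the moment at which its call begins: read the wrist's pose just before it. camera_params takes no time and is no camera call.
- ctrl.close_job(): hands the job in; it is judged then, once.
The state is a dict: "clock": time; "joint_pos": joint angles; "qvel": joint speeds; "tau": joint torques, N m; "tool_pos": TCP position; "orientation": TCP orientation; "force": force on the tool from outside, world axes, zero at the start; "moment": the same for the moment, N m; "opening": finger opening in m; "gripper_force": force on a finger pad.
Only numpy, scipy, OpenCV 4.12 (cv2) and the standard library are available. Lean on these libraries where they do the work, as an engineer would, in place of code of your own. Each camera call takes 0.05 s, during which the arm holds its last target. There are 200 camera calls.

## Working session

There is one attempt and no reset: what is moved stays moved. The work goes in short steps, Python scripts to look and compute and a tool call to move; the robot and the scene stay as the last step left them, time stands still between calls to the robot, and variables do not carry over. Pictures are saved under pics/ and viewed, at most 14 in all, crops included, and the job is handed in when it is done.

Besides the shell and the picture viewer there is one more tool, called after "Request:" as name(argument=value, ...) on one line, values as JSON. apply_moves: Moves the arm, as the interface text tells. Its arguments: {"type":"object","properties":{"deltas":{"type":"array"}},"required":["deltas"]}

```bash
mkdir -p pics; ls; python3 - <<'E'
from plant import ctrl
import cv2,numpy as np,json
o=ctrl.get_obs();print({k:np.round(v,4).tolist() for k,v in o.items()},ctrl.hold_point_z)
for n in ["scene","side","wrist"]:
    im=ctrl.snapshot(n);cv2.imwrite(f"pics/{n}0.png",im[:,:,::-1])
    p=ctrl.camera_params(n);print(n,{k:np.round(v,4).tolist() for k,v in p.items()})
E
```

```text
pics
{'clock': 0.0, 'joint_pos': [16.5068, 20.5914, 0.6354, -0.0205, -70.1365, -16.5067], 'qvel': [-0.0429, 0.0154, -0.0194, 0.0455, -0.1127, 0.0545], 'tau': [-0.0008, -58.2727, 29.3058, 6.9975, 0.0069, -0.0002], 'tool_pos': [0.6745, -0.0, 0.2256], 'orientation': [179.9058, -0.0078, -90.0068], 'force': [0.316, -0.3475, -0.007], 'moment': [0.0028, 0.0145, 0.01], 'gripper_force': 0.0, 'opening': 0.0873} 0.0188
scene {'fx': 461.3078, 'fy': 461.3078, 'cx': 288.5402, 'cy': 207.1913, 'dist_coeffs': [-0.1239, 0.0, 0.0, 0.0, 0.0], 'cam_to_world': [[0.2844, -0.6951, 0.6603, 1.1674], [0.9586, 0.1963, -0.2062, -0.1655], [0.0137, 0.6916, 0.7221, 0.7242], [0.0, 0.0, 0.0, 1.0]]}
side {'fx': 387.1581, 'fy': 387.1581, 'cx': 284.4977, 'cy': 209.0119, 'dist_coeffs': [0.0094, 0.0, 0.0, 0.0, 0.0], 'cam_to_world': [[-0.6914, 0.3579, -0.6276, 0.0988], [-0.7225, -0.3487, 0.597, 0.4772], [-0.0052, 0.8662, 0.4997, 0.4389], [0.0, 0.0, 0.0, 1.0]]}
wrist {'fx': 361.5505, 'fy': 361.5505, 'cx': 284.5378, 'cy': 204.5965, 'dist_coeffs': [-0.0358, 0.0, 0.0, 0.0, 0.0], 'mount': [[-0.0012, 0.9555, 0.295, 0.0793], [1.0, 0.0011, 0.0003, -0.0009], [-0.0001, 0.295, -0.9555, -0.1579], [0.0, 0.0, 0.0, 1.0]]}
```

View pics/scene0.png

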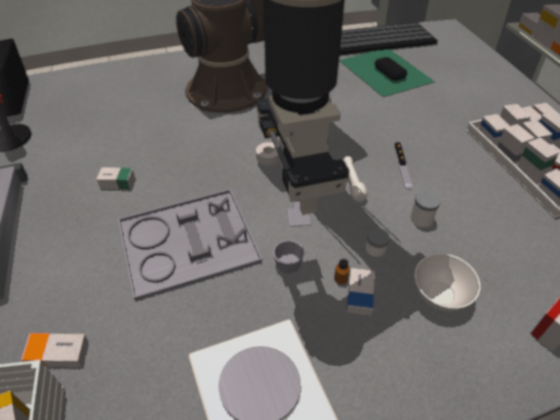

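View pics/side0.png

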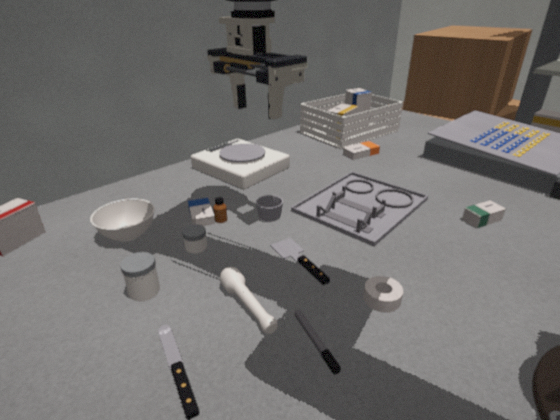

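The scene view shows the tray (190,240), pot (289,257), low jar (377,242), tall jar (425,208), and the spatula (403,165). The side view shows the pestle (245,298), the riveted spatula (178,370), a dark knife-like object (318,340) and the scraper (300,258).

```bash
cat > h.py <<'E'
from plant import ctrl
import cv2,numpy as np
from scipy.spatial.transform import Rotation as R
def campose(n):
    p=ctrl.camera_params(n)
    if n!="wrist": T=np.array(p["cam_to_world"])
    else:
        o=ctrl.get_obs();W=np.eye(4);W[:3,:3]=R.from_euler("xyz",o["orientation"],degrees=True).as_matrix();W[:3,3]=o["tool_pos"];T=W@np.array(p["mount"])
    K=np.array([[p["fx"],0,p["cx"]],[0,p["fy"],p["cy"]],[0,0,1]]);return K,np.array(p["dist_coeffs"]),T
def ray(c,uv):
    K,d,T=c
    q=cv2.undistortPoints(np.array(uv,float).reshape(-1,1,2),K,d).reshape(-1,2)
    v=np.c_[q[:,0],-q[:,1],-np.ones(len(q))]
    return T[:3,3],v@T[:3,:3].T
def onplane(c,uv,z):
    o,v=ray(c,uv);return o+v*((z-o[2])/v[:,2])[:,None]
def proj(c,P):
    K,d,T=c
    q=(np.atleast_2d(P)-T[:3,3])@T[:3,:3];q=q*[1,-1,-1]
    return cv2.projectPoints(q,np.zeros(3),np.zeros(3),K,d)[0].reshape(-1,2)
def rectify(n,im,x0,x1,y0,y1,z,s=0.0005):
    """top view: rows = x from x1 (top) down to x0, columns = y from y1 (left) to y0"""
    X,Y=np.meshgrid(np.arange(x1,x0,-s),np.arange(y1,y0,-s),indexing="ij")
    m=proj(campose(n),np.c_[X.ravel(),Y.ravel(),0*X.ravel()+z]).astype(np.float32).reshape(*X.shape,2)
    return cv2.remap(im,m[...,0],m[...,1],cv2.INTER_LINEAR)
E
python3 - <<'E'
from h import *
im=cv2.imread("pics/side0.png")
cv2.imwrite("pics/side0c.png",cv2.resize(im[160:420,100:420],(800,650),interpolation=cv2.INTER_CUBIC)[:600])
cv2.imwrite("pics/side0d.png",cv2.resize(im[165:245,285:440],(775,400),interpolation=cv2.INTER_CUBIC))
s=campose("side");c=campose("scene")
for n,uv,z in [("spat",[[165,328],[191,410]],.006),("knife",[[298,311],[336,368]],.006),("pestle",[[222,275],[273,328]],.016),("scr",[[275,243],[327,280]],.003),("jar",[[194,232]],.04),("pot",[[269,201]],.038),("tall",[[140,264]],.062)]:
    print(n,onplane(s,uv,z).round(3).tolist())
for n,uv,z in [("jar",[[377,237]],.04),("pot",[[289,250]],.038),("tall",[[427,200]],.062),("tray",[[120,208],[234,193],[260,266],[137,290]],.012),("spat",[[398,143],[408,187]],.006)]:
    print("scene",n,onplane(c,uv,z).round(3).tolist())
E
```

```text
spat [[0.513, 0.326, 0.006], [0.377, 0.366, 0.006]]
knife [[0.402, 0.162, 0.006], [0.296, 0.199, 0.006]]
pestle [[0.542, 0.202, 0.016], [0.396, 0.218, 0.016]]
scr [[0.563, 0.062, 0.003], [0.42, 0.072, 0.003]]
jar [[0.656, 0.182, 0.04]]
pot [[0.651, -0.002, 0.038]]
tall [[0.606, 0.308, 0.062]]
scene jar [[0.666, 0.173, 0.04]]
scene pot [[0.648, -0.001, 0.038]]
scene tall [[0.62, 0.303, 0.062]]
scene tray [[0.42, -0.313, 0.012], [0.442, -0.065, 0.012], [0.65, -0.059, 0.012], [0.643, -0.291, 0.012]]
scene spat [[0.371, 0.37, 0.006], [0.524, 0.32, 0.006]]
```

View pics/wrist0.png

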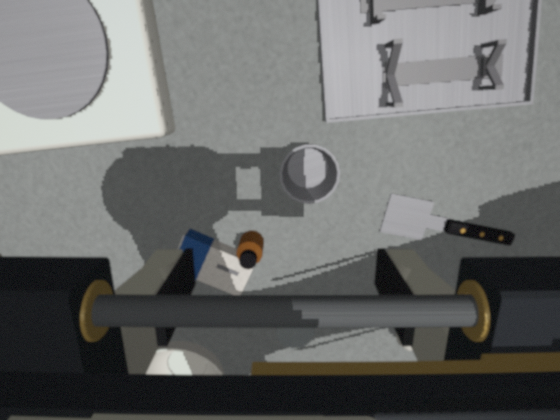

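The wrist view shows the pot (309,172), the scraper (410,220), and the pestle V cradles (390,72)/(488,65). I'll move so the wrist camera can see the tray.

Request:
apply_moves(deltas=[{"fingers": 87, "delta_pos": [40, 30, 0], "angular": [0, 0, 0]}, {"fingers": 87, "delta_pos": [80, 65, 0], "angular": [0, 0, 0]}, {"fingers": 87, "delta_pos": [120, 100, 0], "angular": [0, 0, 0]}, {"fingers": 87, "delta_pos": [160, 130, 0], "angular": [0, 0, 0]}, {"fingers": 87, "delta_pos": [160, 130, 0], "angular": [0, 0, 0]}, {"fingers": 87, "delta_pos": [160, 130, 0], "angular": [0, 0, 0]}, {"fingers": 87, "delta_pos": [160, 130, 0], "angular": [0, 0, 0]}, {"fingers": 87, "delta_pos": [160, 130, 0], "angular": [0, 0, 0]}])

```text
clock: 0.95
tool_pos: [0.5458, -0.1592, 0.2263]
orientation: [180.0, 0.0, -89.9]
force: [-0.1, 0.2, -0.8]
opening: 0.0867
gripper_force: 0.0
```

```bash
python3 - <<'E'
from h import *
o=ctrl.get_obs();print(o["clock"],o["tool_pos"],o["orientation"])
np.save("tray_pose.npy",np.r_[o["tool_pos"],o["orientation"]])
im=ctrl.snapshot("wrist")[:,:,::-1].copy();cv2.imwrite("pics/w1.png",im)
# top view at z=0.02 : 0.5 mm per pixel
cv2.imwrite("pics/w1top.png",rectify("wrist",im,.40,.68,-.34,-.02,.011,.0005))
E
```

```text
0.95 [ 0.54576271 -0.15918603  0.22625901] [ 1.79984113e+02  3.35837877e-03 -8.99460310e+01]
```

View pics/w1top.png

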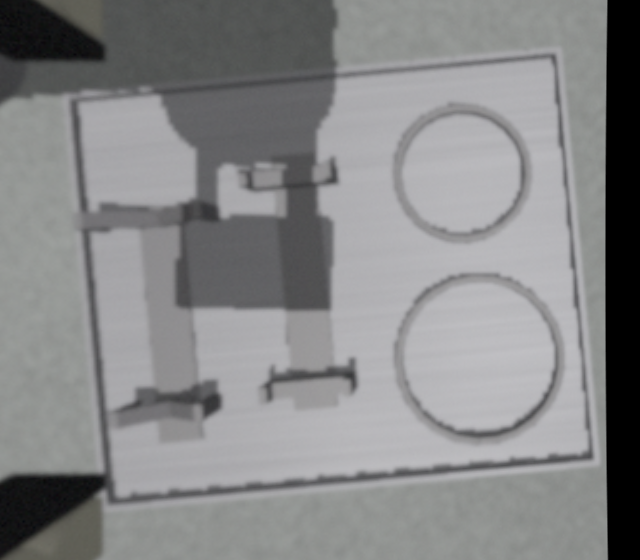

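The top view shows the rings at pixels (462,172) small and (480,357) large. The V plates are at rows 215 (wide) and 405 (narrow), the U plates at rows 175 and 380, and the tray is turned about 5.4°. Next I rectify the holders at their top height.

```bash
python3 - <<'E'
from h import *
im=cv2.imread("pics/w1.png")
a=rectify("wrist",im,.46,.62,-.205,-.055,.035,.0004)
b=rectify("wrist",im,.46,.62,-.205,-.055,.031,.0004)
f=lambda i:np.clip((i.astype(float)/i.max())**.6*255,0,255).astype(np.uint8)
cv2.imwrite("pics/w1h.png",np.hstack([f(a),np.zeros((a.shape[0],10,3),np.uint8),f(b)]));print(a.shape)
E
```

```text
(400, 375, 3)
```

View pics/w1h.png

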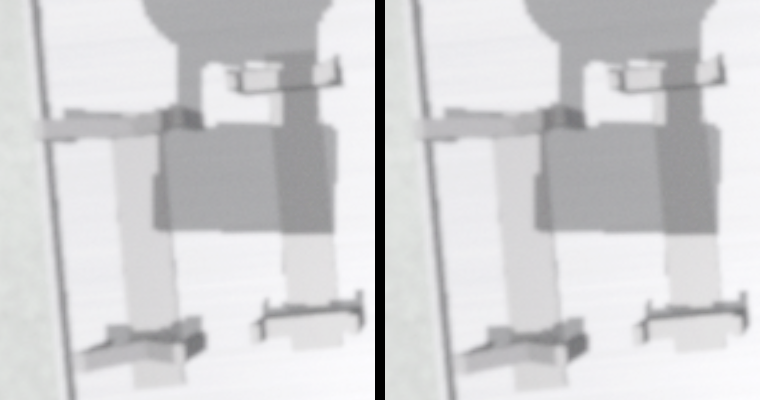

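At z=35 mm the wide V is at about (115,122) and the narrow V at about (133,348) in the left panel. The U cheeks centre on rows 75 and 326. Together these put pestle_rest near (.534,-.103) and spatula_rest near (.540,-.173), both at yaw 5.4°. Next I refine the pot from the first wrist picture.

```bash
python3 - <<'E'
from h import *
p=ctrl.camera_params("wrist");K,d,_=campose("wrist")
W=np.eye(4);W[:3,:3]=R.from_euler("xyz",[180,0,-90],degrees=True).as_matrix();W[:3,3]=[.6745,0,.2256]
c=(K,d,W@np.array(p["mount"]))
for n,uv,z in [("pot rim centre, edges",[[309,172],[279,172],[340,172],[309,144],[309,202]],.038),("bottle",[[248,260]],.05),("scraper blade/handle end",[[383,215],[513,238]],.004)]:
    print(n,onplane(c,uv,z).round(4).tolist())
o=ctrl.get_obs();print(o["tool_pos"],o["orientation"])
E
```

```text
pot rim centre, edges [[0.6517, -0.0058, 0.038], [0.6809, -0.0059, 0.038], [0.6215, -0.0058, 0.038], [0.6522, -0.033, 0.038], [0.6511, 0.0247, 0.038]]
bottle [[0.7127, 0.0824, 0.05]]
scraper blade/handle end [[0.5661, 0.0501, 0.004], [0.4132, 0.0783, 0.004]]
[ 0.54570878 -0.15908785  0.22617947] [ 1.79969952e+02  9.58898146e-04 -8.99278408e+01]
```

Request:
apply_moves(deltas=[{"fingers": 87, "delta_pos": [-39, -26, 20], "angular": [0, 0, 0]}, {"fingers": 87, "delta_pos": [-78, -53, 50], "angular": [0, 0, 0]}, {"fingers": 87, "delta_pos": [-117, -80, 80], "angular": [0, 0, 0]}, {"fingers": 87, "delta_pos": [-156, -106, 110], "angular": [0, 0, 0]}, {"fingers": 87, "delta_pos": [-156, -106, 120], "angular": [0, 0, 0]}, {"fingers": 87, "delta_pos": [-156, -106, 120], "angular": [0, 0, 0]}, {"fingers": 87, "delta_pos": [-156, -106, 120], "angular": [0, 0, 0]}])

```text
clock: 1.7
tool_pos: [0.6509, -0.0031, 0.1055]
orientation: [179.9, -0.0, -89.9]
force: [-0.5, 0.3, 0.1]
opening: 0.0873
gripper_force: 0.0
```

```bash
python3 - <<'E'
from h import *
im=ctrl.snapshot("wrist")[:,:,::-1].copy();cv2.imwrite("pics/w2.png",im)
c=campose("wrist");print(proj(c,[[.651,-.004,.038],[.681,-.004,.038],[.621,-.004,.038],[.651,-.034,.038]]).round().tolist())
E
```

```text
[[286.0, 218.0], [241.0, 218.0], [331.0, 218.0], [286.0, 173.0]]
```

View pics/w2.png

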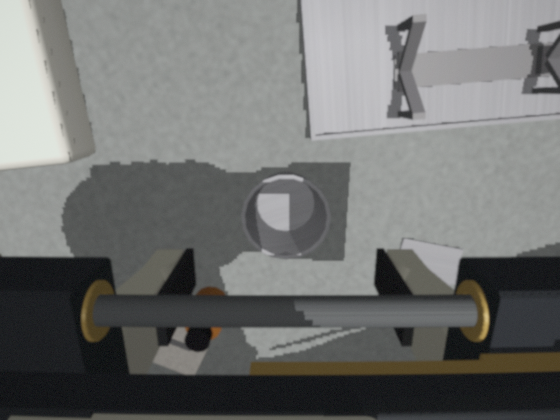

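The pot rim is centred at (286,215), 2–3 mm from where I predicted. I descend and grip.

Request:
apply_moves(deltas=[{"fingers": 87, "delta_pos": [3, 0, 30], "angular": [0, 0, 0]}, {"fingers": 87, "delta_pos": [3, 0, 65], "angular": [0, 0, 0]}, {"fingers": 87, "delta_pos": [3, 0, 91], "angular": [0, 0, 0]}, {"fingers": 87, "delta_pos": [3, 0, 91], "angular": [0, 0, 0]}, {"fingers": 50, "delta_pos": [3, 0, 91], "angular": [0, 0, 0]}, {"fingers": 50, "delta_pos": [3, 0, 91], "angular": [0, 0, 0]}, {"fingers": 50, "delta_pos": [3, 0, 91], "angular": [0, 0, 0]}, {"fingers": 50, "delta_pos": [3, 0, 91], "angular": [0, 0, 0]}, {"fingers": 50, "delta_pos": [3, 0, 91], "angular": [0, 0, 0]}, {"fingers": 50, "delta_pos": [3, 0, 91], "angular": [0, 0, 0]}])

```text
clock: 2.75
tool_pos: [0.6515, -0.0069, 0.0168]
orientation: [-179.9, 0.0, -90.0]
force: [-2.4, 1.0, 6.5]
opening: 0.0568
gripper_force: 30.0
```

Request:
apply_moves(deltas=[{"fingers": 50, "delta_pos": [0, 0, -25], "angular": [0, 0, 0]}, {"fingers": 50, "delta_pos": [10, 5, -50], "angular": [0, 0, 0]}, {"fingers": 50, "delta_pos": [50, 28, -50], "angular": [0, 0, 0]}, {"fingers": 50, "delta_pos": [90, 52, -50], "angular": [0, 0, 0]}, {"fingers": 50, "delta_pos": [130, 77, -50], "angular": [0, 0, 0]}, {"fingers": 50, "delta_pos": [170, 101, -50], "angular": [0, 0, 0]}, {"fingers": 50, "delta_pos": [210, 125, -50], "angular": [0, 0, 0]}, {"fingers": 50, "delta_pos": [253, 150, -50], "angular": [0, 0, 0]}, {"fingers": 50, "delta_pos": [253, 150, -50], "angular": [0, 0, 0]}, {"fingers": 50, "delta_pos": [253, 150, -50], "angular": [0, 0, 0]}])

```text
clock: 3.75
tool_pos: [0.5003, -0.2612, 0.0658]
orientation: [-180.0, -0.0, -90.2]
force: [0.6, 0.6, -1.0]
opening: 0.0568
gripper_force: 30.0
```

```bash
python3 - <<'E'
from h import *
im=ctrl.snapshot("wrist")[:,:,::-1].copy();cv2.imwrite("pics/w3.png",im)
print(ctrl.get_obs()["opening"])
E
```

```text
0.05690632888067615
```

View pics/w3.png

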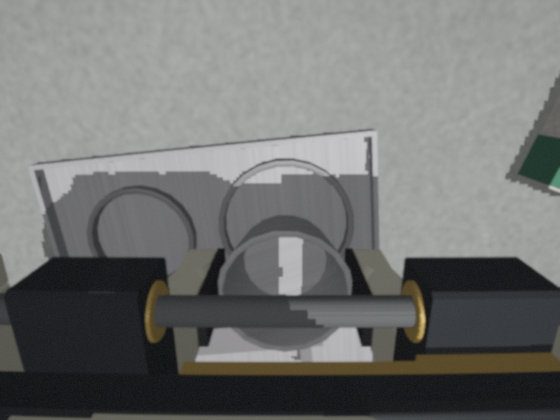

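The ring's outer edge spans columns 222–353 and its centre lines up with the pot at column 285. I lower and release.

Request:
apply_moves(deltas=[{"fingers": 50, "delta_pos": [0, 0, 20], "angular": [0, 0, 0]}, {"fingers": 50, "delta_pos": [0, 0, 36], "angular": [0, 0, 0]}, {"fingers": 50, "delta_pos": [0, 0, 46], "angular": [0, 0, 0]}, {"fingers": 50, "delta_pos": [0, 0, 46], "angular": [0, 0, 0]}, {"fingers": 75, "delta_pos": [0, 0, 46], "angular": [0, 0, 0]}, {"fingers": 75, "delta_pos": [0, 0, 46], "angular": [0, 0, 0]}, {"fingers": 75, "delta_pos": [0, 0, 46], "angular": [0, 0, 0]}, {"fingers": 75, "delta_pos": [0, 0, 10], "angular": [0, 0, 0]}, {"fingers": 75, "delta_pos": [0, 0, -40], "angular": [0, 0, 0]}, {"fingers": 75, "delta_pos": [-40, 0, -80], "angular": [0, 0, 0]}])

```text
clock: 4.8
tool_pos: [0.5019, -0.2266, 0.1437]
orientation: [-179.9, -0.1, -90.1]
force: [2.1, 0.6, -0.3]
opening: 0.0751
gripper_force: 0.0
```

Request:
apply_moves(deltas=[{"fingers": 75, "delta_pos": [-45, 0, -45], "angular": [0, 0, 0]}, {"fingers": 75, "delta_pos": [-90, 0, -85], "angular": [0, 0, 0]}, {"fingers": 75, "delta_pos": [-138, 0, -85], "angular": [0, 0, 0]}, {"fingers": 75, "delta_pos": [-187, 0, -85], "angular": [0, 0, 0]}, {"fingers": 75, "delta_pos": [-236, 0, -85], "angular": [0, 0, 0]}, {"fingers": 75, "delta_pos": [-285, 0, -85], "angular": [0, 0, 0]}, {"fingers": 75, "delta_pos": [-335, -10, -85], "angular": [0, 0, 0]}, {"fingers": 75, "delta_pos": [-385, -20, -85], "angular": [0, 0, 0]}, {"fingers": 75, "delta_pos": [-435, -20, -85], "angular": [0, 0, 0]}, {"fingers": 75, "delta_pos": [-485, -20, -85], "angular": [0, 0, 0]}])

```text
clock: 5.8
tool_pos: [0.5207, 0.2468, 0.2263]
orientation: [-180.0, 0.0, -90.0]
force: [1.9, 0.6, -0.0]
opening: 0.0748
gripper_force: 0.0
```

```bash
python3 - <<'E'
from h import *
o=ctrl.get_obs();print(o["clock"],o["tool_pos"],o["orientation"])
im=ctrl.snapshot("wrist")[:,:,::-1].copy();cv2.imwrite("pics/w4.png",im)
cv2.imwrite("pics/w4top.png",rectify("wrist",im,.35,.70,.10,.42,.016,.0006))
sc=ctrl.snapshot("scene")[:,:,::-1].copy();cv2.imwrite("pics/s4.png",sc)
# check pot rim in scene: bounding of predicted
c=campose("scene")
t=rectify("scene",sc,.43,.68,-.33,-.03,.041,.0005)
cv2.imwrite("pics/s4top.png",t)
E
```

```text
5.8 [0.52066332 0.24682049 0.22630614] [-1.79964791e+02  3.18086267e-02 -8.99961987e+01]
```

View pics/w4top.png

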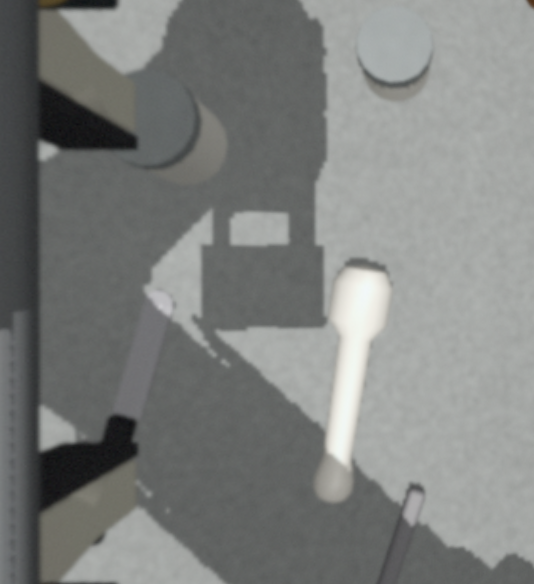

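View pics/s4top.png

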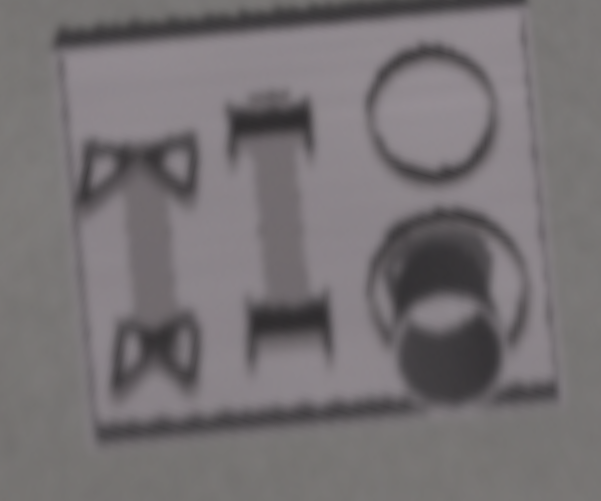

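The pot is upright in its ring, about 4 mm off centre. From w4top: the jar lid is at (395,46), giving (.6625,.182). The pestle runs from the head at (360,300) to the tail at (333,480), giving (.481,.210) at yaw −8.5°. The spatula runs from its tip at (158,292) to the handle start at (120,418), giving roughly (.429,.357) at yaw −16°.

Request:
apply_moves(deltas=[{"fingers": 75, "delta_pos": [0, 0, 0], "angular": [0, 0, 0]}, {"fingers": 75, "delta_pos": [0, 0, 0], "angular": [0, 0, 0]}, {"fingers": 75, "delta_pos": [0, 0, 0], "angular": [0, 0, 0]}])

```text
clock: 6.2
tool_pos: [0.5209, 0.2436, 0.2262]
orientation: [-180.0, 0.0, -90.1]
force: [0.2, -0.1, -0.2]
opening: 0.0751
gripper_force: 0.0
```

Request:
apply_moves(deltas=[{"fingers": 75, "delta_pos": [20, -46, 10], "angular": [0, 0, 0]}, {"fingers": 75, "delta_pos": [40, -92, 40], "angular": [0, 0, 0]}, {"fingers": 75, "delta_pos": [61, -141, 70], "angular": [0, 0, 0]}, {"fingers": 75, "delta_pos": [61, -141, 110], "angular": [0, 0, 0]}, {"fingers": 75, "delta_pos": [61, -141, 155], "angular": [0, 0, 0]}, {"fingers": 75, "delta_pos": [61, -141, 195], "angular": [0, 0, 0]}, {"fingers": 75, "delta_pos": [61, -141, 213], "angular": [0, 0, 0]}, {"fingers": 75, "delta_pos": [61, -141, 213], "angular": [0, 0, 0]}, {"fingers": 75, "delta_pos": [61, -141, 213], "angular": [0, 0, 0]}])

```text
clock: 7.1
tool_pos: [0.6625, 0.1829, 0.0137]
orientation: [-180.0, -0.0, -90.0]
force: [0.4, 0.2, 1.0]
opening: 0.0749
gripper_force: 0.0
```

Request:
apply_moves(deltas=[{"fingers": 35, "delta_pos": [0, 0, 0], "angular": [0, 0, 0]}, {"fingers": 35, "delta_pos": [0, 0, 0], "angular": [0, 0, 0]}, {"fingers": 35, "delta_pos": [0, 0, 0], "angular": [0, 0, 0]}, {"fingers": 35, "delta_pos": [0, 0, 0], "angular": [0, 0, 0]}, {"fingers": 35, "delta_pos": [0, 0, 0], "angular": [0, 0, 0]}, {"fingers": 35, "delta_pos": [0, 0, 0], "angular": [0, 0, 0]}])

```text
clock: 7.7
tool_pos: [0.6621, 0.1839, 0.0136]
orientation: [-180.0, 0.0, -90.0]
force: [-1.3, -1.0, 4.1]
opening: 0.0427
gripper_force: 30.0
```

Request:
apply_moves(deltas=[{"fingers": 35, "delta_pos": [0, 0, -25], "angular": [0, 0, 0]}, {"fingers": 35, "delta_pos": [0, 10, -65], "angular": [0, 0, 0]}, {"fingers": 35, "delta_pos": [40, 30, -85], "angular": [0, 0, 0]}, {"fingers": 35, "delta_pos": [85, 40, -85], "angular": [0, 0, 0]}, {"fingers": 35, "delta_pos": [130, 50, -85], "angular": [0, 0, 0]}, {"fingers": 35, "delta_pos": [178, 60, -85], "angular": [0, 0, 0]}, {"fingers": 35, "delta_pos": [225, 68, -85], "angular": [0, 0, 0]}, {"fingers": 35, "delta_pos": [272, 68, -85], "angular": [0, 0, 0]}, {"fingers": 35, "delta_pos": [320, 68, -85], "angular": [0, 0, 0]}, {"fingers": 35, "delta_pos": [365, 68, -85], "angular": [0, 0, 0]}])

```text
clock: 8.7
tool_pos: [0.5933, -0.1833, 0.0979]
orientation: [180.0, 0.0, -90.0]
force: [1.2, 0.8, -0.6]
opening: 0.0425
gripper_force: 30.0
```

Request:
apply_moves(deltas=[{"fingers": 35, "delta_pos": [0, 0, 0], "angular": [0, 0, 0]}, {"fingers": 35, "delta_pos": [0, 0, 0], "angular": [0, 0, 0]}, {"fingers": 35, "delta_pos": [0, 0, 0], "angular": [0, 0, 0]}])

```text
clock: 9.0
tool_pos: [0.5936, -0.1808, 0.0977]
orientation: [180.0, 0.0, -90.0]
force: [0.8, 0.2, -1.4]
opening: 0.0426
gripper_force: 30.0
```

```bash
python3 - <<'E'
from h import *
o=ctrl.get_obs();print(o["clock"],o["tool_pos"],o["orientation"])
im=ctrl.snapshot("wrist")[:,:,::-1].copy();cv2.imwrite("pics/w5.png",im)
c=campose("wrist");t=np.array(o["tool_pos"])
a=np.linspace(0,2*np.pi,25)
lid=t+np.c_[.022*np.cos(a),.022*np.sin(a),0*a+.027];print("expected lid bbox",proj(c,lid).min(0),proj(c,lid).max(0))
for q,r,col in [((.594,-.251),.035,(0,0,255)),((.5015,-.26),.043,(255,0,0))]:
    P=np.c_[q[0]+r*np.cos(a),q[1]+r*np.sin(a),0*a+.011];cv2.polylines(im,[proj(c,P).astype(np.int32)],1,col)
cv2.polylines(im,[proj(c,lid).astype(np.int32)],1,(0,255,0))
cv2.imwrite("pics/w5o.png",im)
E
```

```text
9.0 [ 0.59363938 -0.18082824  0.09765702] [ 1.79974543e+02  1.26821450e-02 -8.99971108e+01]
expected lid bbox [234.03175432 244.62595187] [340.81610458 338.66503824]
```

View pics/w5o.png

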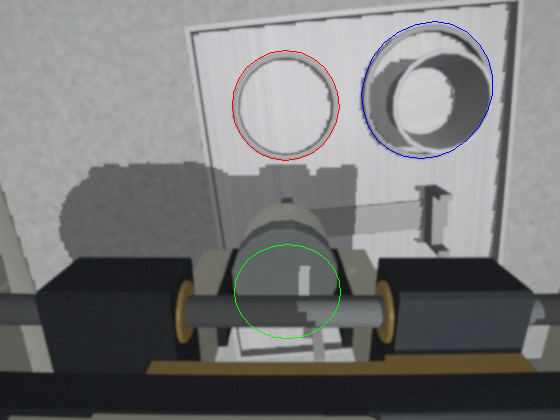

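The ring estimate (red) matches. The lid's far edge is at row ~222, against the 245 I expected, and the base's far edge is at row ~203. I'll work out the jar's offset in the hand.

```bash
python3 - <<'E'
from h import *
o=ctrl.get_obs();c=campose("wrist");t=np.array(o["tool_pos"])
im=cv2.imread("pics/w5.png");print(im[195:262:3,286].tolist())
a=np.linspace(0,2*np.pi,73)
for dy in (0,-3,-6,-9):
    for nm,dz in (("lid",.027),("base",-.013)):
        P=t+np.c_[.022*np.cos(a),.022*np.sin(a)+dy/1e3,0*a+dz];print(dy,nm,proj(c,P)[:,1].min().round(1),end=" | ")
E
```

```text
[[118, 115, 115], [79, 77, 76], [66, 64, 65], [113, 118, 119], [121, 126, 128], [122, 128, 129], [118, 123, 124], [117, 123, 124], [112, 116, 117], [75, 75, 74], [81, 80, 77], [85, 84, 81], [104, 104, 100], [102, 101, 97], [101, 103, 98], [101, 102, 96], [101, 101, 96], [103, 103, 98], [101, 100, 96], [102, 99, 96], [99, 100, 98], [99, 101, 97], [99, 99, 95]]
0 lid 245.7 | 0 base 213.3 | -3 lid 238.6 | -3 base 207.6 | -6 lid 231.5 | -6 base 201.8 | -9 lid 224.2 | -9 base 195.9 |
```

The lid edge at 231 and the base at 203 both mean the jar is upright and 6 mm toward −y in the hand, so I compensate for that.

Request:
apply_moves(deltas=[{"fingers": 35, "delta_pos": [35, 0, 0], "angular": [0, 0, 0]}, {"fingers": 35, "delta_pos": [64, 0, 20], "angular": [0, 0, 0]}, {"fingers": 35, "delta_pos": [64, 0, 45], "angular": [0, 0, 0]}, {"fingers": 35, "delta_pos": [64, 0, 70], "angular": [0, 0, 0]}, {"fingers": 35, "delta_pos": [64, 0, 80], "angular": [0, 0, 0]}, {"fingers": 35, "delta_pos": [64, 0, 80], "angular": [0, 0, 0]}, {"fingers": 58, "delta_pos": [64, 0, 80], "angular": [0, 0, 0]}, {"fingers": 58, "delta_pos": [64, 0, 80], "angular": [0, 0, 0]}, {"fingers": 58, "delta_pos": [64, 0, 80], "angular": [0, 0, 0]}, {"fingers": 58, "delta_pos": [64, 0, 60], "angular": [0, 0, 0]}])

```text
clock: 10.05
tool_pos: [0.5922, -0.2447, 0.0361]
orientation: [179.8, 0.1, -90.0]
force: [-0.3, 0.3, 0.7]
opening: 0.0576
gripper_force: 0.0
```

Request:
apply_moves(deltas=[{"fingers": 58, "delta_pos": [0, 0, -40], "angular": [0, 0, 0]}, {"fingers": 80, "delta_pos": [-30, 10, -80], "angular": [0, 0, 8]}, {"fingers": 80, "delta_pos": [-75, 25, -120], "angular": [0, 0, 16]}, {"fingers": 80, "delta_pos": [-120, 40, -150], "angular": [0, 0, 24]}, {"fingers": 80, "delta_pos": [-165, 55, -170], "angular": [0, 0, 32]}, {"fingers": 80, "delta_pos": [-210, 70, -170], "angular": [0, 0, 40]}, {"fingers": 80, "delta_pos": [-255, 80, -170], "angular": [0, 0, 48]}, {"fingers": 80, "delta_pos": [-300, 90, -170], "angular": [0, 0, 56]}, {"fingers": 80, "delta_pos": [-345, 100, -170], "angular": [0, 0, 64]}, {"fingers": 80, "delta_pos": [-390, 110, -170], "angular": [0, 0, 72]}])

```text
clock: 11.05
tool_pos: [0.4902, 0.1171, 0.2088]
orientation: [180.0, 0.1, -159.7]
force: [1.3, -0.7, -0.4]
opening: 0.0799
gripper_force: 0.0
```

Request:
apply_moves(deltas=[{"fingers": 80, "delta_pos": [0, 0, 0], "angular": [0, 0, 0]}, {"fingers": 80, "delta_pos": [0, 0, 0], "angular": [0, 0, 0]}])

```text
clock: 11.25
tool_pos: [0.4906, 0.1165, 0.2084]
orientation: [180.0, 0.1, -159.1]
force: [1.4, -0.8, 0.3]
opening: 0.0799
gripper_force: 0.0
```

```bash
cat >> h.py <<'E'
def go(x,y,z,yaw):
    o=ctrl.get_obs();A=R.from_euler("xyz",o["orientation"],degrees=True)
    d=A.inv().apply(np.array([x,y,z])-o["tool_pos"])*1000
    r=(A.inv()*R.from_euler("xyz",[180,0,yaw],degrees=True)).as_rotvec(degrees=True)
    print("delta",d.round(1),"rot",r.round(1),"j6",np.round(o["joint_pos"][-1],1))
E
python3 -c "
from h import *
go(.481,.210,.12,171.5)"
```

```text
delta [-24.3  90.8  88.4] rot [ 0.   0.  29.4] j6 -104.9
```

Request:
apply_moves(deltas=[{"fingers": 80, "delta_pos": [-6, 22, 20], "angular": [0, 0, 8]}, {"fingers": 80, "delta_pos": [-12, 45, 45], "angular": [0, 0, 16]}, {"fingers": 80, "delta_pos": [-18, 68, 70], "angular": [0, 0, 24]}, {"fingers": 80, "delta_pos": [-24, 91, 88], "angular": [0, 0, 29.4]}, {"fingers": 80, "delta_pos": [-24, 91, 88], "angular": [0, 0, 29.4]}, {"fingers": 80, "delta_pos": [-24, 91, 88], "angular": [0, 0, 29.4]}, {"fingers": 80, "delta_pos": [-24, 91, 88], "angular": [0, 0, 29.4]}])

```text
clock: 11.95
tool_pos: [0.4818, 0.2081, 0.1206]
orientation: [180.0, 0.0, 171.3]
force: [-0.2, 0.0, 0.9]
opening: 0.0799
gripper_force: 0.0
```

```bash
python3 - <<'E'
from h import *
o=ctrl.get_obs();print(o["clock"],o["tool_pos"],o["orientation"],o["joint_pos"][-1])
im=ctrl.snapshot("wrist")[:,:,::-1].copy();cv2.imwrite("pics/w6.png",im)
c=campose("wrist");b=np.array([.481,.210,.016]);u=np.array([np.cos(np.radians(-8.5)),np.sin(np.radians(-8.5)),0])
for s in (-.081,0,.06):cv2.circle(im,tuple(int(v) for v in proj(c,b+s*u)[0]),3,(0,0,255),-1)
cv2.imwrite("pics/w6o.png",im)
# white pixels of the pestle -> table plane
hsv=cv2.cvtColor(cv2.imread("pics/w6.png"),cv2.COLOR_BGR2HSV);np.set_printoptions(suppress=True)
sc=ctrl.snapshot("scene")[:,:,::-1].copy();cv2.imwrite("pics/s6.png",sc)
t=rectify("scene",sc,.43,.68,-.33,-.19,.041,.0005);cv2.imwrite("pics/s6top.png",np.hstack([t]))
canvas=np.zeros((560,790,3),np.uint8);canvas[:420,:500]=im[:, :500] if False else im[:,30:530];canvas[:500,505:785]=t;cv2.imwrite("pics/v6.png",canvas)
E
```

```text
11.95 [0.48180511 0.20812833 0.12055761] [1.79968942e+02 3.86391000e-02 1.71277489e+02] -143.5405937932206Traceback (most recent call last):
  File "<stdin>", line 11, in <module>
ValueError: could not broadcast input array from shape (501,280,3) into shape (500,280,3)
```

```bash
python3 - <<'E'
from h import *
im=cv2.imread("pics/w6o.png");t=cv2.imread("pics/s6top.png")
canvas=np.zeros((510,790,3),np.uint8);canvas[:420,:500]=im[:,30:530];canvas[:500,505:785]=t[:500];cv2.imwrite("pics/v6.png",canvas)
E
```

```text
(no output)
```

View pics/v6.png

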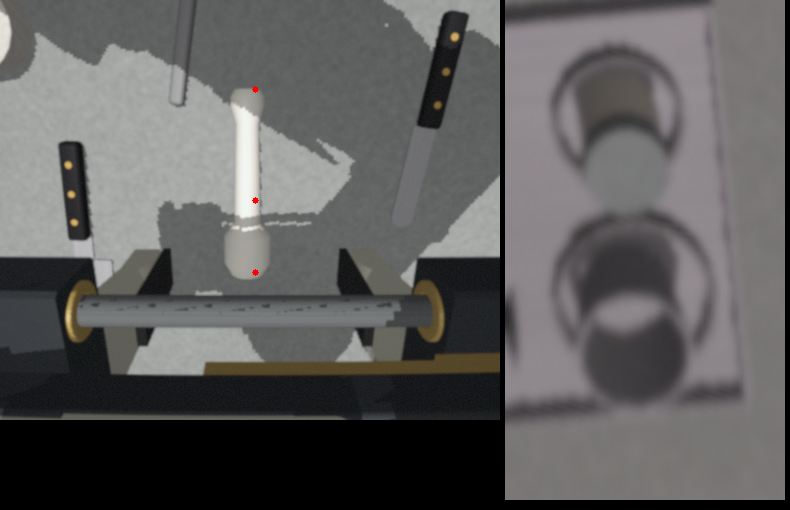

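In the wrist view the pestle's axis is at column 247 with ends at rows 88 and 279. My estimate (dots) is at column 255, so I shift about −4 mm in tool y and −1 mm in tool x. The right panel shows the jar lid upright and centred in the small ring.

Request:
apply_moves(deltas=[{"fingers": 60, "delta_pos": [-1, -4, 30], "angular": [0, 0, 0]}, {"fingers": 60, "delta_pos": [-1, -4, 65], "angular": [0, 0, 0]}, {"fingers": 60, "delta_pos": [-1, -4, 95], "angular": [0, 0, 0]}, {"fingers": 60, "delta_pos": [-1, -4, 117], "angular": [0, 0, 0]}, {"fingers": 60, "delta_pos": [-1, -4, 117], "angular": [0, 0, 0]}, {"fingers": 10, "delta_pos": [-1, -4, 117], "angular": [0, 0, 0]}, {"fingers": 10, "delta_pos": [-1, -4, 117], "angular": [0, 0, 0]}, {"fingers": 10, "delta_pos": [-1, -4, 117], "angular": [0, 0, 0]}, {"fingers": 10, "delta_pos": [-1, -4, 117], "angular": [0, 0, 0]}, {"fingers": 10, "delta_pos": [-1, -4, 117], "angular": [0, 0, 0]}])

```text
clock: 13.05
tool_pos: [0.4817, 0.205, 0.0032]
orientation: [180.0, 0.0, 171.2]
force: [-0.4, 0.4, -0.2]
opening: 0.0253
gripper_force: 0.0
```

Request:
apply_moves(deltas=[{"fingers": 10, "delta_pos": [0, 0, 0], "angular": [0, 0, 0]}, {"fingers": 10, "delta_pos": [0, 0, 0], "angular": [0, 0, 0]}, {"fingers": 10, "delta_pos": [0, 0, 0], "angular": [0, 0, 0]}])

```text
clock: 13.35
tool_pos: [0.4816, 0.2048, 0.003]
orientation: [-180.0, 0.0, 171.3]
force: [-1.0, -0.5, 1.0]
opening: 0.0186
gripper_force: 30.0
```

Request:
apply_moves(deltas=[{"fingers": 10, "delta_pos": [0, 0, -10], "angular": [0, 0, 0]}, {"fingers": 10, "delta_pos": [0, 0, -25], "angular": [0, 0, 0]}, {"fingers": 10, "delta_pos": [0, 0, -40], "angular": [0, 0, 0]}, {"fingers": 10, "delta_pos": [0, 0, -40], "angular": [0, 0, 0]}, {"fingers": 10, "delta_pos": [0, 0, -40], "angular": [0, 0, 0]}])

```text
clock: 13.85
tool_pos: [0.4816, 0.205, 0.0431]
orientation: [179.9, 0.0, 171.2]
force: [-1.0, 0.7, -1.4]
opening: 0.0184
gripper_force: 30.0
```

```bash
python3 - <<'E'
from h import *
np.set_printoptions(suppress=True)
go(.534,-.103,.065,-174.6)
im=ctrl.snapshot("side")[:,:,::-1].copy();cv2.imwrite("pics/d7.png",im)
o=ctrl.get_obs();c=campose("side");t=np.array(o["tool_pos"]);print(t,o["moment"],o["force"])
# white pestle mask: compare image line to that of a level pestle
g=cv2.cvtColor(im,cv2.COLOR_BGR2HSV);m=((g[...,2]>185)&(g[...,1]<45)).astype(np.uint8);m[:230]=0;m[340:]=0;m[:,:205]=0;m[:,300:]=0
ys,xs=np.nonzero(m);print(len(xs),xs.min(),xs.max(),ys.min(),ys.max())
u=np.array([np.cos(np.radians(-8.7)),np.sin(np.radians(-8.7)),0]);b=t+[0,0,.013]
print(proj(c,np.array([b-.069*u,b,b+.038*u,b+.06*u])).round(1).tolist())
# offer a vertical-tilt comparison
for k in (-.1,.1): w=u+[0,0,k];print(k,proj(c,np.array([b-.069*w,b+.038*w])).round(1).tolist())
cv2.imwrite("pics/d7c.png",cv2.resize(im[200:360,180:340],(640,640))[:600])
E
```

```text
delta [ -98.8 -296.4  -22.1] rot [  0.    0.  -14.2] j6 -143.3
[0.48128866 0.20471569 0.04265192] [-0.04718811 -0.12594256 -0.01280019] [ 0.68646384 -0.31562936 -2.15085972]
424 239 299 240 302
[[266.0, 300.0], [241.7, 274.2], [230.0, 261.8], [223.6, 255.0]]
-0.1 [[265.9, 296.3], [230.2, 263.6]]
0.1 [[266.2, 303.7], [229.8, 259.9]]
```

View pics/d7c.png

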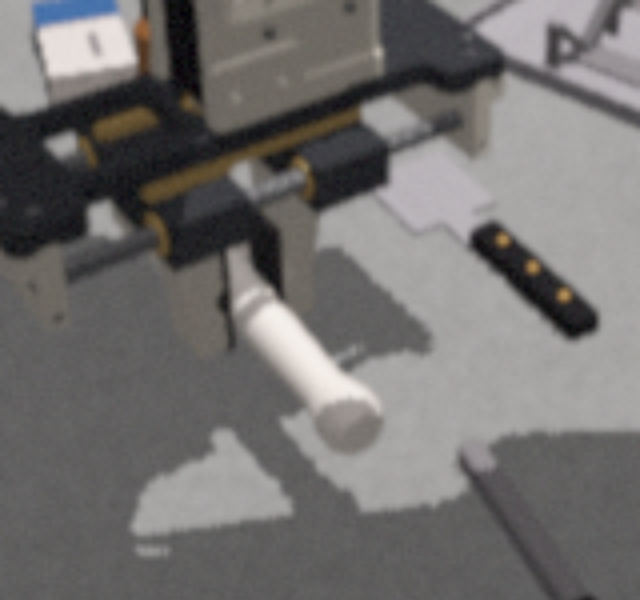

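The pestle is held almost level, with the tail about 3–4° low and the balance point about 3 mm behind the TCP. I carry it smoothly.

Request:
apply_moves(deltas=[{"fingers": 10, "delta_pos": [0, 0, -12], "angular": [0, 0, 0]}, {"fingers": 10, "delta_pos": [-5, -16, -22], "angular": [0, 0, -1]}, {"fingers": 10, "delta_pos": [-15, -45, -22], "angular": [0, 0, -3]}, {"fingers": 10, "delta_pos": [-28, -82, -22], "angular": [0, 0, -5]}, {"fingers": 10, "delta_pos": [-41, -120, -22], "angular": [0, 0, -7]}, {"fingers": 10, "delta_pos": [-54, -158, -22], "angular": [0, 0, -9]}, {"fingers": 10, "delta_pos": [-67, -196, -22], "angular": [0, 0, -11]}, {"fingers": 10, "delta_pos": [-80, -234, -22], "angular": [0, 0, -13]}, {"fingers": 10, "delta_pos": [-92, -268, -22], "angular": [0, 0, -14.2]}, {"fingers": 10, "delta_pos": [-102, -296, -22], "angular": [0, 0, -14.2]}])

```text
clock: 14.9
tool_pos: [0.5372, -0.1052, 0.0651]
orientation: [-180.0, -0.0, -174.6]
force: [1.0, -0.1, -1.4]
opening: 0.0188
gripper_force: 30.0
```

Request:
apply_moves(deltas=[{"fingers": 10, "delta_pos": [0, 0, 0], "angular": [0, 0, 0]}, {"fingers": 10, "delta_pos": [0, 0, 0], "angular": [0, 0, 0]}, {"fingers": 10, "delta_pos": [0, 0, 0], "angular": [0, 0, 0]}])

```text
clock: 15.2
tool_pos: [0.5371, -0.1028, 0.0649]
orientation: [180.0, -0.0, -174.6]
force: [-0.1, -0.0, -1.5]
opening: 0.0184
gripper_force: 30.0
```

```bash
python3 - <<'E'
from h import *
go(.537,-.103,.021,-174.6)
o=ctrl.get_obs();print(o["tool_pos"],o["orientation"])
s=ctrl.snapshot("scene")[:,:,::-1].copy();cv2.imwrite("pics/s8.png",s)
w=ctrl.snapshot("wrist")[:,:,::-1].copy();cv2.imwrite("pics/w8.png",w)
c=campose("wrist")
y=np.radians(5.4);ux=np.array([np.cos(y),np.sin(y),0]);uy=np.array([-np.sin(y),np.cos(y),0])
def box(im,c,o0,x,hw,col,zt):
    P=[np.array(o0)+(x+a)*ux+b*uy+[0,0,zt] for a,b in [(-.004,-hw),(.004,-hw),(.004,hw),(-.004,hw)]]
    cv2.polylines(im,[proj(c,P).astype(np.int32)],1,col)
for im,c in((w,campose("wrist")),(s,campose("scene"))):
    for x,h in((.039,.03),(-.057,.022)):box(im,c,[.534,-.103,.003],x,h,(0,0,255),.032)
    for x in(.052,-.052):box(im,c,[.540,-.1734,.003],x,.022,(255,0,0),.028)
crop=cv2.resize(s[180:300,110:270],(480,360),interpolation=cv2.INTER_CUBIC)
cv=np.zeros((600,790,3),np.uint8);cv[:420,:310]=w[:,130:440];cv[:360,310:790]=crop;cv2.imwrite("pics/v8.png",cv)
E
```

```text
delta [ 0.1 -0.2 43.9] rot [ 0. -0.  0.] j6 -94.2
[ 0.53709161 -0.10280213  0.06489361] [ 1.79997122e+02 -2.30519729e-02 -1.74550237e+02]
```

View pics/v8.png

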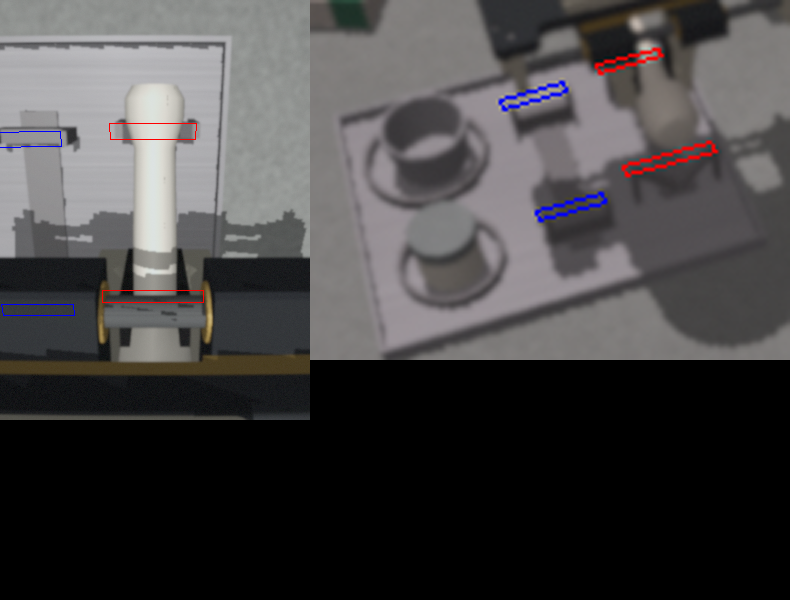

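The V and U plates match my estimates within about 2 mm in the wrist view, and the pestle is over the V centre line. I lower it.

Request:
apply_moves(deltas=[{"fingers": 10, "delta_pos": [0, 1, 15], "angular": [0, 0, 0]}, {"fingers": 10, "delta_pos": [0, 1, 30], "angular": [0, 0, 0]}, {"fingers": 10, "delta_pos": [0, 1, 38], "angular": [0, 0, 0]}, {"fingers": 10, "delta_pos": [0, 1, 42], "angular": [0, 0, 0]}, {"fingers": 10, "delta_pos": [0, 1, 44], "angular": [0, 0, 0]}, {"fingers": 10, "delta_pos": [0, 1, 45], "angular": [0, 0, 0]}, {"fingers": 10, "delta_pos": [0, 1, 45], "angular": [0, 0, 0]}])

```text
clock: 16.0
tool_pos: [0.5374, -0.1021, 0.0203]
orientation: [180.0, 0.0, -174.6]
force: [-1.2, 0.3, 1.0]
opening: 0.0188
gripper_force: 30.0
```

Request:
apply_moves(deltas=[{"fingers": 24, "delta_pos": [0, 0, 1], "angular": [0, 0, 0]}, {"fingers": 24, "delta_pos": [0, 0, 1], "angular": [0, 0, 0]}, {"fingers": 50, "delta_pos": [0, 0, 1], "angular": [0, 0, 0]}, {"fingers": 50, "delta_pos": [0, 0, 1], "angular": [0, 0, 0]}, {"fingers": 50, "delta_pos": [0, 0, 1], "angular": [0, 0, 0]}, {"fingers": 50, "delta_pos": [0, 0, -30], "angular": [0, 0, 0]}, {"fingers": 50, "delta_pos": [0, 0, -75], "angular": [0, 0, 0]}, {"fingers": 50, "delta_pos": [0, 0, -120], "angular": [0, 0, 0]}, {"fingers": 50, "delta_pos": [0, 0, -120], "angular": [0, 0, 0]}])

```text
clock: 16.9
tool_pos: [0.5411, -0.1023, 0.1465]
orientation: [-179.9, 0.6, -174.5]
force: [1.2, 0.8, 0.6]
opening: 0.0498
gripper_force: 0.0
```

```bash
python3 - <<'E'
from h import *
o=ctrl.get_obs();print(o["clock"],o["tool_pos"],o["orientation"])
w=ctrl.snapshot("wrist")[:,:,::-1].copy();cv2.imwrite("pics/w9.png",w)
cv2.imwrite("pics/s9.png",ctrl.snapshot("scene")[:,:,::-1]);cv2.imwrite("pics/d9.png",ctrl.snapshot("side")[:,:,::-1])
# pestle in rectified top view at its axis height .032
t=rectify("wrist",w,.43,.63,-.17,-.04,.032,.0005);cv2.imwrite("pics/w9top.png",t)
g=cv2.cvtColor(t,cv2.COLOR_BGR2GRAY)
for r in range(0,400,20):
    q=np.where(g[r]>205)[0];print(round(.63-r*.0005,3),len(q),(round(-.04-q.min()*.0005,4),round(-.04-q.max()*.0005,4)) if len(q) else "")
go(.43,.357,.17,-16)
E
```

```text
16.9 [ 0.54110838 -0.10225752  0.14645461] [-179.94313477    0.61225983 -174.48995296]
0.63 0 
0.62 0 
0.61 0 
0.6 0 
0.59 0 
0.58 0 
0.57 0 
0.56 0 
0.55 0 
0.54 25 (np.float64(-0.0945), np.float64(-0.1065))
0.53 25 (np.float64(-0.0955), np.float64(-0.1075))
0.52 24 (np.float64(-0.0965), np.float64(-0.108))
0.51 24 (np.float64(-0.0975), np.float64(-0.109))
0.5 23 (np.float64(-0.0985), np.float64(-0.1095))
0.49 22 (np.float64(-0.0995), np.float64(-0.11))
0.48 21 (np.float64(-0.1005), np.float64(-0.1105))
0.47 23 (np.float64(-0.101), np.float64(-0.112))
0.46 28 (np.float64(-0.101), np.float64(-0.1145))
0.45 11 (np.float64(-0.104), np.float64(-0.109))
0.44 0 
delta [ 63.1 467.2 -29.9] rot [  -0.     0.  -158.6] j6 -94.3
```

Request:
apply_moves(deltas=[{"fingers": 50, "delta_pos": [0, 20, -30], "angular": [0, 0, -8]}, {"fingers": 50, "delta_pos": [4, 45, -30], "angular": [0, 0, -16]}, {"fingers": 50, "delta_pos": [8, 70, -30], "angular": [0, 0, -24]}, {"fingers": 50, "delta_pos": [12, 95, -30], "angular": [0, 0, -32]}, {"fingers": 50, "delta_pos": [16, 120, -30], "angular": [0, 0, -40]}, {"fingers": 50, "delta_pos": [20, 145, -30], "angular": [0, 0, -48]}, {"fingers": 50, "delta_pos": [24, 170, -30], "angular": [0, 0, -56]}, {"fingers": 50, "delta_pos": [28, 195, -30], "angular": [0, 0, -64]}, {"fingers": 50, "delta_pos": [30, 220, -30], "angular": [0, 0, -72]}, {"fingers": 50, "delta_pos": [32, 245, -30], "angular": [0, 0, -80]}])

```text
clock: 18.05
tool_pos: [0.4811, 0.1391, 0.1684]
orientation: [179.9, -0.1, -94.2]
force: [0.8, -0.6, 0.0]
opening: 0.0503
gripper_force: 0.0
```

```bash
python3 - <<'E'
from h import *
go(.43,.357,.17,-16)
E
```

```text
delta [-213.5   67.    -1.9] rot [  0.2   0.  -78.2] j6 -42.9
```

Request:
apply_moves(deltas=[{"fingers": 50, "delta_pos": [-24, 7, 0], "angular": [0, 0, -8]}, {"fingers": 50, "delta_pos": [-48, 14, 0], "angular": [0, 0, -16]}, {"fingers": 50, "delta_pos": [-72, 22, 0], "angular": [0, 0, -24]}, {"fingers": 50, "delta_pos": [-96, 30, 0], "angular": [0, 0, -32]}, {"fingers": 50, "delta_pos": [-120, 38, 0], "angular": [0, 0, -40]}, {"fingers": 50, "delta_pos": [-144, 46, 0], "angular": [0, 0, -48]}, {"fingers": 50, "delta_pos": [-168, 54, 0], "angular": [0, 0, -56]}, {"fingers": 50, "delta_pos": [-192, 60, 0], "angular": [0, 0, -64]}, {"fingers": 50, "delta_pos": [-213, 67, 0], "angular": [0, 0, -72]}, {"fingers": 50, "delta_pos": [-213, 67, 0], "angular": [0, 0, -78]}])

```text
clock: 19.05
tool_pos: [0.4314, 0.3579, 0.1679]
orientation: [179.8, 0.0, -16.1]
force: [0.4, -0.2, 0.3]
opening: 0.0499
gripper_force: 0.0
```

Request:
apply_moves(deltas=[{"fingers": 50, "delta_pos": [0, 0, 0], "angular": [0, 0, 0]}, {"fingers": 50, "delta_pos": [0, 0, 0], "angular": [0, 0, 0]}])

```text
clock: 19.25
tool_pos: [0.4319, 0.3556, 0.1686]
orientation: [179.9, 0.0, -16.7]
force: [0.1, -0.2, 0.4]
opening: 0.0501
gripper_force: 0.0
```

```bash
python3 - <<'E'
from h import *
go(.43,.357,.17,-16)
o=ctrl.get_obs();print(o["tool_pos"],o["orientation"])
w=ctrl.snapshot("wrist")[:,:,::-1].copy();cv2.imwrite("pics/w10.png",w)
c=campose("wrist")
# TCP-line projections onto table (fingers' midline): tool x axis through TCP at z=.006
t=rectify("wrist",w,.33,.57,.28,.42,.006,.0004)
cv2.imwrite("pics/w10top.png",t)
hsv=cv2.cvtColor(t,cv2.COLOR_BGR2HSV);print(t.shape)
riv=cv2.inRange(hsv,(12,110,110),(32,255,255));n,_,st,ce=cv2.connectedComponentsWithStats(riv)
print([( (.57-b*.0004).round(4),(.42-a*.0004).round(4),int(s[4])) for (a,b),s in zip(ce[1:],st[1:]) if s[4]>15])
E
```

```text
delta [-2.2 -0.8 -1.4] rot [ 0.1  0.  -0.7] j6 13.7
[0.43187921 0.35561641 0.16863987] [ 1.79871060e+02  4.23912991e-02 -1.67493712e+01]
(600, 350, 3)
[(np.float64(0.4294), np.float64(0.3503), 147), (np.float64(0.4068), np.float64(0.3569), 178), (np.float64(0.3842), np.float64(0.3632), 106)]
```

```bash
python3 - <<'E'
from h import *
t=cv2.imread("pics/w10top.png");g=cv2.cvtColor(t,cv2.COLOR_BGR2GRAY)
a=np.radians(-15.9);u=np.array([np.cos(a),np.sin(a)]);v=np.array([-u[1],u[0]]);m=np.array([.4295,.350])
def s(p):r,c=(.57-p[0])/.0004,(.42-p[1])/.0004;return int(g[int(round(r)),int(round(c))]) if 0<=r<599 and 0<=c<349 else -1
print("axis",[(k,s(m+k/1e3*u+.005*v)) for k in range(-80,130,4)])
for k in (-40,-10,10,40,70):print(k,[(j,s(m+k/1e3*u+j/1e3*v)) for j in range(-16,17,2)])
E
```

```text
axis [(-80, 112), (-76, 112), (-72, 113), (-68, 116), (-64, 107), (-60, 28), (-56, 29), (-52, 30), (-48, 31), (-44, 28), (-40, 29), (-36, 36), (-32, 28), (-28, 45), (-24, 69), (-20, 64), (-16, 63), (-12, 66), (-8, 63), (-4, 65), (0, 70), (4, 67), (8, 66), (12, 64), (16, 37), (20, 121), (24, 128), (28, 128), (32, 157), (36, 128), (40, 135), (44, 186), (48, 199), (52, 172), (56, 167), (60, 131), (64, 131), (68, 132), (72, 133), (76, 133), (80, 135), (84, 134), (88, 135), (92, 136), (96, 139), (100, 149), (104, 177), (108, 184), (112, 185), (116, 185), (120, 186), (124, 193), (128, 187)]
-40 [(-16, 110), (-14, 109), (-12, 110), (-10, 110), (-8, 85), (-6, 28), (-4, 31), (-2, 30), (0, 29), (2, 31), (4, 30), (6, 33), (8, 72), (10, 108), (12, 109), (14, 111), (16, 111)]
-10 [(-16, 181), (-14, 181), (-12, 182), (-10, 183), (-8, 147), (-6, 71), (-4, 79), (-2, 76), (0, 74), (2, 68), (4, 67), (6, 58), (8, 92), (10, 173), (12, 180), (14, 182), (16, 183)]
10 [(-16, 180), (-14, 182), (-12, 181), (-10, 179), (-8, 147), (-6, 55), (-4, 74), (-2, 65), (0, 48), (2, 65), (4, 69), (6, 56), (8, 84), (10, 171), (12, 180), (14, 179), (16, 181)]
40 [(-16, 113), (-14, 117), (-12, 115), (-10, 112), (-8, 124), (-6, 132), (-4, 130), (-2, 130), (0, 129), (2, 128), (4, 133), (6, 136), (8, 128), (10, 114), (12, 111), (14, 111), (16, 110)]
70 [(-16, 118), (-14, 114), (-12, 112), (-10, 113), (-8, 130), (-6, 134), (-4, 133), (-2, 132), (0, 133), (2, 133), (4, 133), (6, 132), (8, 132), (10, 115), (12, 114), (14, 116), (16, 116)]
```

```bash
python3 -c "
from h import *
go(.4295,.350,.003,-15.9)"
```

```text
delta [ -0.8   5.8 166. ] rot [ 0.1  0.  -0.8] j6 13.8
```

Request:
apply_moves(deltas=[{"fingers": 45, "delta_pos": [-1, 6, 40], "angular": [0, 0, -0.8]}, {"fingers": 45, "delta_pos": [-1, 6, 85], "angular": [0, 0, -0.8]}, {"fingers": 45, "delta_pos": [-1, 6, 125], "angular": [0, 0, -0.8]}, {"fingers": 45, "delta_pos": [-1, 6, 155], "angular": [0, 0, -0.8]}, {"fingers": 45, "delta_pos": [-1, 6, 166], "angular": [0, 0, -0.8]}, {"fingers": 45, "delta_pos": [-1, 6, 166], "angular": [0, 0, -0.8]}, {"fingers": 8, "delta_pos": [-1, 6, 166], "angular": [0, 0, -0.8]}, {"fingers": 8, "delta_pos": [-1, 6, 166], "angular": [0, 0, -0.8]}, {"fingers": 8, "delta_pos": [-1, 6, 166], "angular": [0, 0, -0.8]}, {"fingers": 8, "delta_pos": [-1, 6, 166], "angular": [0, 0, -0.8]}])

```text
clock: 20.3
tool_pos: [0.4299, 0.3512, 0.0048]
orientation: [-179.9, -0.0, -15.8]
force: [-0.1, -1.2, 0.3]
opening: 0.0185
gripper_force: 0.2
```

Request:
apply_moves(deltas=[{"fingers": 8, "delta_pos": [0, 0, 0], "angular": [0, 0, 0]}, {"fingers": 8, "delta_pos": [0, 0, 0], "angular": [0, 0, 0]}, {"fingers": 8, "delta_pos": [0, 0, 0], "angular": [0, 0, 0]}, {"fingers": 8, "delta_pos": [0, 0, 0], "angular": [0, 0, 0]}])

```text
clock: 20.7
tool_pos: [0.4298, 0.3511, 0.0047]
orientation: [-180.0, -0.0, -15.8]
force: [-1.7, -1.5, 6.4]
opening: 0.0155
gripper_force: 30.0
```

Request:
apply_moves(deltas=[{"fingers": 8, "delta_pos": [0, 0, -15], "angular": [0, 0, 0]}, {"fingers": 8, "delta_pos": [0, 0, -40], "angular": [0, 0, 0]}, {"fingers": 8, "delta_pos": [0, 0, -70], "angular": [0, 0, 0]}, {"fingers": 8, "delta_pos": [0, 0, -85], "angular": [0, 0, 0]}])

```text
clock: 21.1
tool_pos: [0.4302, 0.3516, 0.0913]
orientation: [-179.9, -0.1, -15.7]
force: [-0.3, 0.2, -1.0]
opening: 0.0156
gripper_force: 30.0
```

```bash
python3 -c "
from h import *
go(.540,-.1734,.09,5.4)
print(ctrl.get_obs()['force'],ctrl.get_obs()['opening'])"
```

```text
delta [2.481e+02 4.756e+02 3.000e-01] rot [ -0.1  -0.1 -21.1] j6 14.8
[-0.27060666  0.19283344 -1.02268726] 0.015577919773179847
```

Request:
apply_moves(deltas=[{"fingers": 8, "delta_pos": [10, 19, 0], "angular": [0, 0, -1]}, {"fingers": 8, "delta_pos": [28, 54, 0], "angular": [0, 0, -3]}, {"fingers": 8, "delta_pos": [48, 92, 0], "angular": [0, 0, -5]}, {"fingers": 8, "delta_pos": [68, 130, 0], "angular": [0, 0, -7]}, {"fingers": 8, "delta_pos": [88, 168, 0], "angular": [0, 0, -9]}, {"fingers": 8, "delta_pos": [108, 206, 0], "angular": [0, 0, -11]}, {"fingers": 8, "delta_pos": [128, 244, 0], "angular": [0, 0, -13]}, {"fingers": 8, "delta_pos": [148, 282, 0], "angular": [0, 0, -15]}, {"fingers": 8, "delta_pos": [165, 316, 0], "angular": [0, 0, -17]}, {"fingers": 8, "delta_pos": [180, 345, 0], "angular": [0, 0, -19]}])

```text
clock: 22.1
tool_pos: [0.5091, -0.032, 0.089]
orientation: [-180.0, -0.0, 3.3]
force: [0.6, 0.2, -0.5]
opening: 0.0158
gripper_force: 30.0
```

```bash
python3 -c "
from h import *
go(.540,-.1734,.09,5.4)"
```

```text
delta [ 22.7 142.9  -1. ] rot [-0.  -0.  -2.1] j6 74.8
```

Request:
apply_moves(deltas=[{"fingers": 8, "delta_pos": [5, 35, 0], "angular": [0, 0, -1]}, {"fingers": 8, "delta_pos": [11, 72, 0], "angular": [0, 0, -2.1]}, {"fingers": 8, "delta_pos": [18, 110, 0], "angular": [0, 0, -2.1]}, {"fingers": 8, "delta_pos": [22.7, 135, 0], "angular": [0, 0, -2.1]}, {"fingers": 8, "delta_pos": [22.7, 143, 0], "angular": [0, 0, -2.1]}, {"fingers": 8, "delta_pos": [22.7, 143, 0], "angular": [0, 0, -2.1]}, {"fingers": 8, "delta_pos": [22.7, 143, 0], "angular": [0, 0, -2.1]}])

```text
clock: 22.8
tool_pos: [0.5395, -0.1711, 0.0888]
orientation: [-180.0, 0.0, 5.3]
force: [-0.4, -0.1, -0.2]
opening: 0.0151
gripper_force: 30.0
```

```bash
python3 - <<'E'
from h import *
go(.540,-.1734,.025,5.4)
o=ctrl.get_obs()
s=ctrl.snapshot("scene")[:,:,::-1].copy();w=ctrl.snapshot("wrist")[:,:,::-1].copy();d=ctrl.snapshot("side")[:,:,::-1].copy()
for n,i in(("s11",s),("w11",w),("d11",d)):cv2.imwrite(f"pics/{n}.png",i)
# spatula tilt: rim of blade tip seen by side camera: expected tip for level
y=np.radians(5.4);u=np.array([np.cos(y),np.sin(y),0]);b=np.array(o["tool_pos"])+[0,0,.0013]
for n in("wrist","scene","side"):print(n,proj(campose(n),np.array([b+.018*u+[0,0,-.004],b+.099*u+[0,0,-.004],b-.062*u])).round(1).tolist())
# profile along expected axis in the wrist image
c=campose("wrist");g=cv2.cvtColor(w,cv2.COLOR_BGR2GRAY)
P=proj(c,np.array([b+k/1e3*u+[0,0,-.004] for k in range(30,120,3)]));print([(k,int(g[int(q[1]),int(q[0])])) for k,q in zip(range(30,120,3),P)])
for k in(60,85):
    v=np.array([-u[1],u[0],0]);Q=proj(c,np.array([b+k/1e3*u+j/1e3*v+[0,0,-.004] for j in range(-16,17,2)]));print(k,[(j,int(g[int(q[1]),int(q[0])])) for j,q in zip(range(-16,17,2),Q)])
E
```

```text
delta [ 0.3  2.4 63.8] rot [-0.   0.  -0.1] j6 93.1
wrist [[287.1, 232.3], [287.4, 49.4], [287.0, 374.0]]
scene [[189.7, 216.8], [200.5, 248.3], [180.1, 187.8]]
side [[353.7, 170.7], [323.7, 161.4], [387.0, 179.3]]
[(30, 129), (33, 131), (36, 132), (39, 132), (42, 131), (45, 133), (48, 133), (51, 133), (54, 133), (57, 134), (60, 134), (63, 136), (66, 137), (69, 137), (72, 137), (75, 139), (78, 137), (81, 139), (84, 139), (87, 139), (90, 140), (93, 140), (96, 142), (99, 140), (102, 113), (105, 112), (108, 110), (111, 109), (114, 109), (117, 113)]
60 [(-16, 130), (-14, 113), (-12, 101), (-10, 113), (-8, 128), (-6, 135), (-4, 135), (-2, 134), (0, 134), (2, 133), (4, 134), (6, 134), (8, 132), (10, 116), (12, 112), (14, 101), (16, 110)]
85 [(-16, 141), (-14, 140), (-12, 140), (-10, 140), (-8, 139), (-6, 140), (-4, 138), (-2, 137), (0, 139), (2, 135), (4, 138), (6, 136), (8, 139), (10, 137), (12, 137), (14, 136), (16, 137)]
```

The blade profile is centred and its tip appears at ~100 mm against the expected 99, so the spatula is level and straight. I lower it.

Request:
apply_moves(deltas=[{"fingers": 8, "delta_pos": [0, 2, 20], "angular": [0, 0, 0]}, {"fingers": 8, "delta_pos": [0, 2, 42], "angular": [0, 0, 0]}, {"fingers": 8, "delta_pos": [0, 2, 56], "angular": [0, 0, 0]}, {"fingers": 8, "delta_pos": [0, 2, 62], "angular": [0, 0, 0]}, {"fingers": 8, "delta_pos": [0, 2, 65], "angular": [0, 0, 0]}, {"fingers": 8, "delta_pos": [0, 2, 65], "angular": [0, 0, 0]}])

```text
clock: 23.55
tool_pos: [0.5404, -0.1732, 0.0243]
orientation: [180.0, -0.0, 5.4]
force: [0.2, 0.2, 0.2]
opening: 0.0154
gripper_force: 30.0
```

Request:
apply_moves(deltas=[{"fingers": 20, "delta_pos": [0, 0, 0.5], "angular": [0, 0, 0]}, {"fingers": 20, "delta_pos": [0, 0, 0.5], "angular": [0, 0, 0]}, {"fingers": 35, "delta_pos": [0, 0, 0.5], "angular": [0, 0, 0]}, {"fingers": 35, "delta_pos": [0, 0, 0.5], "angular": [0, 0, 0]}, {"fingers": 35, "delta_pos": [0, 0, 0.5], "angular": [0, 0, 0]}, {"fingers": 35, "delta_pos": [0, 0, -30], "angular": [0, 0, 0]}, {"fingers": 35, "delta_pos": [0, 0, -75], "angular": [0, 0, 0]}, {"fingers": 35, "delta_pos": [0, 0, -120], "angular": [0, 0, 0]}, {"fingers": 35, "delta_pos": [0, -40, -165], "angular": [0, 0, 0]}, {"fingers": 35, "delta_pos": [0, -85, -165], "angular": [0, 0, 0]}])

```text
clock: 24.55
tool_pos: [0.5349, -0.0919, 0.1935]
orientation: [180.0, -0.4, 5.2]
force: [0.7, 0.4, -0.5]
opening: 0.0351
gripper_force: 0.0
```

Request:
apply_moves(deltas=[{"fingers": 35, "delta_pos": [0, -45, 0], "angular": [0, 0, 0]}, {"fingers": 35, "delta_pos": [0, -90, 0], "angular": [0, 0, 0]}, {"fingers": 35, "delta_pos": [0, -135, 0], "angular": [0, 0, 0]}, {"fingers": 35, "delta_pos": [0, -180, 0], "angular": [0, 0, 0]}, {"fingers": 35, "delta_pos": [0, -225, 0], "angular": [0, 0, 0]}, {"fingers": 35, "delta_pos": [0, -225, 0], "angular": [0, 0, 0]}, {"fingers": 35, "delta_pos": [0, -225, 0], "angular": [0, 0, 0]}])

```text
clock: 25.25
tool_pos: [0.5111, 0.1338, 0.1884]
orientation: [180.0, 0.0, 5.5]
force: [0.6, 0.6, -1.0]
opening: 0.035
gripper_force: 0.0
```

```bash
python3 - <<'E'
from h import *
s=ctrl.snapshot("scene")[:,:,::-1].copy();d=ctrl.snapshot("side")[:,:,::-1].copy()
cv2.imwrite("pics/s12.png",s);cv2.imwrite("pics/d12.png",d)
a=cv2.resize(s[180:300,110:270],(560,420),interpolation=cv2.INTER_CUBIC)[:300] if 0 else cv2.resize(s[185:300,110:270],(410,295),interpolation=cv2.INTER_CUBIC)
w=rectify("wrist",cv2.imread("pics/w9.png"),.43,.63,-.2,-.04,.032,.0005)
b=cv2.resize(d[165:245,285:440],(580,299),interpolation=cv2.INTER_CUBIC)
cv=np.zeros((600,790,3),np.uint8);cv[:295,:410]=a;cv[300:599,:580]=b;h=w.shape[0];cv[:295,415:415+int(w.shape[1]*295/h)]=cv2.resize(w,(int(w.shape[1]*295/h),295))
cv2.imwrite("pics/v12.png",cv)
E
```

```text
(no output)
```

View pics/v12.png

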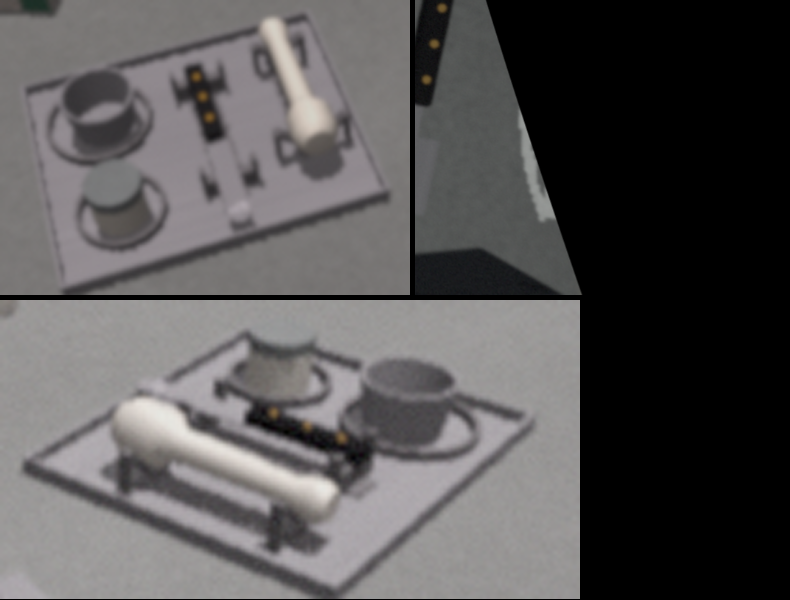

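```bash
python3 - <<'E'
from h import *
y=np.radians(5.4);u=np.array([np.cos(y),np.sin(y),0]);v=np.array([-u[1],u[0],0]);o=np.array([.534,-.103,.032])
for n,f in(("side","d12"),("scene","s12")):
    im=cv2.imread(f"pics/{f}.png");c=campose(n);h=cv2.cvtColor(im,cv2.COLOR_BGR2HSV);b=im.min(2).astype(int)
    # outline of the ideal seated pestle: spheres/discs at head and knob
    for dx in(-10,0,10):
        p=proj(c,np.array([o+(k+dx/1e3)*u for k in(-.081,.06)]));print(n,dx,p.round(1).tolist())
    p=proj(c,np.array([o+k/1e3*u for k in range(-110,91,4)]));print([(k,int(b[int(round(q[1])),int(round(q[0]))])) for k,q in zip(range(-110,91,4),p)])
    q=proj(c,np.array([o+[0,0,.003]+.039*u+.03*v,o+[0,0,.003]-.057*u+.022*v,o+[0,0,-.029]+.039*u+.03*v,o+[0,0,-.029]-.057*u+.022*v]));print("V near corners top/top/foot/foot",q.round(1).tolist())
E
```

```text
side -10 [[379.6, 221.0], [322.1, 199.1]]
side 0 [[375.1, 219.3], [318.4, 197.7]]
side 10 [[370.7, 217.6], [314.8, 196.3]]
[(-110, 167), (-106, 166), (-102, 169), (-98, 164), (-94, 168), (-90, 163), (-86, 167), (-82, 161), (-78, 125), (-74, 188), (-70, 207), (-66, 183), (-62, 192), (-58, 195), (-54, 191), (-50, 200), (-46, 185), (-42, 189), (-38, 199), (-34, 184), (-30, 188), (-26, 197), (-22, 184), (-18, 188), (-14, 195), (-10, 182), (-6, 192), (-2, 176), (2, 182), (6, 194), (10, 177), (14, 189), (18, 170), (22, 186), (26, 168), (30, 177), (34, 180), (38, 176), (42, 180), (46, 173), (50, 173), (54, 168), (58, 166), (62, 172), (66, 150), (70, 134), (74, 97), (78, 138), (82, 154), (86, 154), (90, 151)]
V near corners top/top/foot/foot [[318.0, 204.6], [359.0, 218.3], [317.4, 217.4], [357.6, 231.7]]
scene -10 [[212.5, 190.9], [231.7, 237.8]]
scene 0 [[213.7, 193.9], [233.2, 241.5]]
scene 10 [[215.0, 197.0], [234.8, 245.2]]
[(-110, 114), (-106, 116), (-102, 115), (-98, 116), (-94, 117), (-90, 126), (-86, 145), (-82, 188), (-78, 187), (-74, 191), (-70, 188), (-66, 187), (-62, 182), (-58, 188), (-54, 184), (-50, 186), (-46, 182), (-42, 189), (-38, 185), (-34, 187), (-30, 182), (-26, 189), (-22, 181), (-18, 187), (-14, 183), (-10, 185), (-6, 190), (-2, 187), (2, 188), (6, 183), (10, 186), (14, 187), (18, 191), (22, 192), (26, 191), (30, 193), (34, 192), (38, 192), (42, 184), (46, 175), (50, 109), (54, 91), (58, 83), (62, 81), (66, 77), (70, 77), (74, 75), (78, 76), (82, 75), (86, 75), (90, 89)]
V near corners top/top/foot/foot [[244.4, 228.7], [226.7, 197.7], [245.3, 239.0], [227.9, 208.2]]
```

The V feet sit where predicted, the pestle is within about 6 mm of its mark, and all four pieces are seated. I hand in the job.

```bash
python3 -c "
from plant import ctrl
print(ctrl.close_job())"
```

```text
the job is handed in; nothing more can be done
None
```

I handed the job in at about 25 s: the last pictures show the pestle, spatula, low jar and pot seated in their holders, the arm never went near the tall jar or scraper, and no verdict came back.

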